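# Sweep the offcuts off the press bed

### The job

Take the hand brush from its stand and, with its bristles resting lightly on the steel bed, sweep all four wooden offcuts from under the press's crosshead over the front lip into the yellow scrap tray. Move the offcuts with the brush only, not with the fingers, and do not press hard on the bed or disturb the other things on the bench. Finish by hanging the brush back on its stand by its collar, handle up.

Things in the scene. Friction and masses are not known exactly. Their poses are not given: they have to be found in the camera images.
- press: Small blue bench screw press, fixed. Origin: centre of its underside on the table, z up. Its -x side is the open front: scrap is swept in -x over the lip into the tray. Two posts, 26 mm thick, stand at x = 20, y = -115 and +115 mm and carry a crosshead bar across the bed; a screw with a T-bar stands on that at x = 20, y = 0, up to 311 mm above the table.
- crosshead (a point): Centre of the underside of the crosshead bar, 200 mm above the table (140 mm above the bed); axes as the press. The bar is 40 mm along x (20 each way), 264 mm along y and 35 mm thick, and stays where it is: the brush must reach beneath it.
- bed: The press's level steel die bed; same origin and axes as the press. Its top is at z = 60 mm, 230 mm along x (front lip at x = -115, rear edge at +115 mm), 170 mm along y between two side rails (inner faces at y = -85 and +85 mm, 12 mm higher than the bed, 10 mm thick).
- tray: Yellow open scrap tray, fixed against the front of the press, 160 mm along x, 220 mm along y, 45 mm high, walls and floor 4 to 5 mm. Origin: centre of its underside; axes parallel to the press's; its +x wall is next to the lip.
- stand: Wooden brush stand, fixed. Origin: on the table under the hanging place. Base 150 x 110 mm; upright board at x = 64 to 80 mm, 114 mm high; from it two steel prongs run in -x to x = -50 mm, centred on y = -28 and +28 mm, each 12 mm wide (44 mm between them), tops 114 mm above the table. The brush hangs between them by its collar, handle up.
- brush: Hand brush, 0.18 kg. Origin: centre of the underside of its red collar, +z up the handle. Collar 46 (x) x 76 (y) x 10 mm lies across the prongs; above it a wooden handle 30 (x) x 22 (y) mm up to z = 90 mm; below it an aluminium head 70 (x) x 22 (y) mm down to z = -30, then black bristles 68 (x) x 14 (y) mm.
- head (a point): Centre of the lower face of the brush's aluminium head (z = -30 mm of the brush). The bristles stick out 20 to 44 mm beyond it; how far differs each time and is not measured, so it must be felt (or seen). They give way about 1.5 N per mm for the first 5 mm, then are hard.
- scrap1: Dark wooden offcut, 24 (x) x 60 (y) x 16 (z) mm, 25 g, origin at its centre; lies on the die bed at the start.
- scrap2: Dark wooden offcut, 24 (x) x 60 (y) x 16 (z) mm, 25 g, origin at its centre; lies on the die bed at the start.
- scrap3: Dark wooden offcut, 24 (x) x 60 (y) x 16 (z) mm, 25 g, origin at its centre; lies on the die bed at the start.
- scrap4: Dark wooden offcut, 24 (x) x 60 (y) x 16 (z) mm, 25 g, origin at its centre; lies on the die bed at the start.
- tin: White and brown tin, 72 mm diameter, 110 mm high, origin under its centre. Bystander.
- jar: Amber jar with brass cap, 60 mm diameter, 90 mm high, origin under its centre. Bystander.
- spool: Empty green spool standing up, 70 mm diameter, 90 mm high, origin under its centre. Bystander.
- mug: Blue mug, 76 mm diameter, 85 mm high, origin under its centre. Bystander.
- tape: Orange ring (tape core), 96 mm diameter, 45 mm high, lying flat, origin under its centre. Bystander.
- hammer: Hammer lying along its x axis, about 250 mm long. Bystander.
- carton: Small cardboard carton 100 x 140 x 90 mm, origin under its centre. Bystander.
There are look-alikes about, which are no part of the job. What is shaped like the scrap2 but turquoise is not meant. Leave any pink look-alike of the scrap1 alone.

How it is judged:
On the way, in this order (a step that is already met when the one before it is completed fails the run):
1. the brush is lifted off its stand (z of brush in the frame of stand above 0.15 m and contact force between the fingers and brush above 1 N), for 0.2 s.
2. the bristles rest on the bed (contact force between brush and bed above 0.4 N), for 0.1 s.
3. all four offcuts are in the tray (x of scrap1 in the frame of tray between -0.08 and 0.08 m and y of scrap1 in the frame of tray between -0.11 and 0.11 m and z of each of scrap1, scrap2, scrap3, scrap4 in the frame of tray below 0.05 m and x of scrap2 in the frame of tray between -0.08 and 0.08 m and y of scrap2 in the frame of tray between -0.11 and 0.11 m and x of scrap3 in the frame of tray between -0.08 and 0.08 m and y of scrap3 in the frame of tray between -0.11 and 0.11 m and x of scrap4 in the frame of tray between -0.08 and 0.08 m and y of scrap4 in the frame of tray between -0.11 and 0.11 m), for 0.2 s.
At the end, for the whole second after the job is handed in: All four offcuts lie at rest in the scrap tray (centres within its walls and lower than 50 mm above the table), and the brush hangs still on its stand by its collar: within 35 mm of the hanging place, collar 107 to 121 mm above the stand's foot, handle upright within 7 degrees (all of step 3 and linear speed of each of scrap1, scrap2, scrap3, scrap4 below 0.05 m/s and horizontal distance between brush and stand below 0.035 m and z of brush in the frame of stand between 0.107 and 0.121 m and angle between brush's own z axis and vertical below 0.12 rad and linear speed of brush below 0.03 m/s); the robot touches nothing.
It fails at once if the fingers or arm push an offcut (over 0.5 N) (contact force between any of the fingers, the arm and scrap1 above 0.5 N or contact force between any of the fingers, the arm and scrap2 above 0.5 N or contact force between any of the fingers, the arm and scrap3 above 0.5 N or contact force between any of the fingers, the arm and scrap4 above 0.5 N).
It fails at once if the brush is pressed hard on the bed (over 20 N) (contact force between brush and bed above 20 N).
It fails at once if a bystander is moved more than 20 mm (distance of any of tin, jar, spool, mug, tape, hammer, carton from where it was at the start of the episode above 0.02 m).
It also fails if it takes over 72 s, if anything falls off the work surface, if the arm or the gripper's body presses on something with over 40 N, if the wrist force passes 120 N, or if a joint passes its speed limit or range.

### The arm

A 6-joint arm with a two-finger parallel gripper is mounted at the origin on the work surface. World frame = base frame: x ahead of the robot, y to its left, z up, the work surface at z = 0. Lengths are in m, angles in rad, forces in N, time in s.
With the tool pointing down it reaches from about 0.275 to 0.75 m from the base axis. Payload 10.2 kg.
Tool frame: the origin (TCP) lies on the centre line of the jaws, within the pads' length; the fingertips stand 14 mm ahead of it and the grasp point (between the pads) lies 5 mm behind it (manip.finger_overhang is the z of the fingertips in the tool frame, in m); z points along the fingers, y is the line along which they close (so a half turn about z gives the same grasp; the last joint's range is limited). The gripper opens to 88 mm and grips with 3 to 60 N. Pads are 18 mm wide; open, the fingers measure 123 mm over their backs; the gripper's body (75 mm by 187 mm) begins 45 mm behind the grasp point.
Start: joints at [0.98, 0.313, 1.498, -0, 1.331, -0.223], TCP at [0.189, 0.49, 0.253] pointing down, gripper open.
Joint ranges: [-2.94, 2.94], [-0.97, 2.17], [0.19, 2.56], [-1.23, 4.37], [0.02, 3.11], [-2.88, 2.88]. Speed limits (rad/s): [2.39, 2.39, 3.01, 3.14, 3.14, 3.14].

### API

Orientations are given as a unit quaternion [w, x, y, z].
In Python, from cell import manip, eyes, finder gives the robot as it stands. Calls block until the motion is done:
- manip.reach(position, orientation): joint-space move of the TCP to a pose.
- manip.move_straight(position, frame=None, speed=0.15): straight line of the TCP; frame=None keeps the orientation; speed is the mean speed in m/s.
- manip.goto_joints(angles): joint-space move.
- manip.let_go() and manip.grab(): open the fingers fully, or close them until they stop; the grip force is fixed at half the most.
- manip.sleep(seconds).
- manip.inverse_kinematics(position, orientation): joint angles nearest the present ones, or None.
- eyes.get_image(name): name is "side" or "top"; returns the picture (420x560x3 uint8, blue, green, red); there is no depth.
- eyes.get_calibration(name): a dict with "fx", "fy", "cx", "cy" (pixels), "R" (3x3) and "t" (3): a world point X has camera coordinates R X + t. Camera axes: x right, y down, z forward; pixel columns grow to the right and rows downward; lengths in m; the calibration is good to about 2 mm. A picture is of the moment at which its call begins. get_calibration takes no time and is no camera call.
A pose or a line that the arm cannot do raises manip.PlanningError and nothing moves.
- manip.sign_off(): hands the job in; it is judged then, once.
Trained networks look in the newest picture that a camera, given by its name, has taken for a name from the list of things; names that differ only in an ending like _2 or _b are one class to them, and where a whole thing is asked for, a point or a joint stands for the part that bears it (a point fixed in the world has none). Each returns a list of dicts, best first, with "p" (0 to 1); they miss things now and then, are a little off and sometimes report something else, mostly with a low value. They report only what shows in the picture. A call takes as long as a camera call. They do not tell look-alikes from the thing itself.
- finder.spot_in(name, camera): "centre" ([x, y, z] in m, in world coordinates, good to about 4 mm: the middle of the surface that is visible of it).
- finder.place_of(name, camera): "centre" ([x, y, z] in m, in world coordinates, good to about 4 mm: a listed point, or the origin of a listed thing).
Readings, each from a call of its own:
- manip.get_time(): time.
- manip.get_qpos(): joint angles.
- manip.get_joint_vel(): joint speeds.
- manip.get_effort(): joint torques, N m.
- manip.get_tool_pos(): TCP position.
- manip.get_tool_rot(): TCP orientation.
- manip.get_wrist_force(): force on the tool from outside, world axes, zero at the start.
- manip.get_moment(): the same for the moment, N m.
- manip.get_width(): opening from 0.0 (shut) to 1.0 (fully open).
- manip.get_finger_force(): force on a finger pad.
Only numpy, scipy, OpenCV 4.12 (cv2) and the standard library are available. Lean on these libraries where they do the work, as an engineer would, in place of code of your own. Each camera call takes 0.05 s, during which the arm holds its last target. There are 200 camera calls.

## Working session

There is one attempt and no reset: what is moved stays moved. The work goes in short steps, each a Python script; the robot and the scene stay as the last script left them, time stands still between calls to the robot, and variables do not carry over. Pictures are saved under pics/ and viewed, at most 10 in all, crops included, and the job is handed in when it is done.

```bash
mkdir -p pics; ls; python3 - <<'E'
from cell import manip, eyes, finder
import cv2, numpy as np
for c in ("side","top"):
    im=eyes.get_image(c); cv2.imwrite(f"pics/{c}0.png",im)
    k=eyes.get_calibration(c); print(c,k["fx"],k["cx"],k["cy"],np.round(k["R"],3).tolist(),np.round(k["t"],3), "cam pos",np.round(-np.array(k["R"]).T@np.array(k["t"]),3))
    for n in ("press","crosshead","tray","stand","brush","head","scrap1"):
        print(n,[(np.round(d["centre"],3).tolist(),round(d["p"],2)) for d in finder.place_of(n,c)][:6])
print(manip.get_time())
E
```

```text
pics
side 410.6019950531265 278.77921167741954 205.5192930073288 [[-0.966, -0.259, -0.006], [-0.155, 0.597, -0.787], [0.207, -0.759, -0.617]] [0.51  0.222 1.124] cam pos [0.295 0.853 0.871]
press [([0.56, 0.127, -0.0], 0.83), ([0.476, -0.359, 0.117], 0.68)]
crosshead [([0.556, 0.144, 0.203], 0.95)]
tray [([0.563, 0.128, 0.003], 0.45)]
stand [([0.492, -0.358, 0.005], 0.81)]
brush [([0.479, -0.362, 0.116], 0.73), ([0.32, 0.234, 0.004], 0.37)]
head [([0.473, -0.361, 0.083], 0.97), ([0.516, 0.408, -0.002], 0.59), ([0.56, 0.129, 0.001], 0.39)]
scrap1 [([0.516, 0.122, 0.071], 0.81), ([0.352, 0.024, 0.009], 0.67), ([0.795, 0.03, 0.006], 0.66), ([0.528, 0.043, 0.067], 0.59), ([0.609, 0.055, 0.066], 0.49)]
top 523.9846862563586 273.1489158374576 215.35217974331687 [[0.018, -1.0, 0.008], [-0.993, -0.019, -0.117], [0.117, -0.006, -0.993]] [-0.098  0.585  1.818] cam pos [ 0.369 -0.076  1.874]
press [([0.717, -0.316, -0.003], 0.65), ([0.566, 0.127, -0.0], 0.56)]
crosshead [([0.559, 0.144, 0.198], 0.94), ([0.562, 0.128, -0.002], 0.68), ([0.476, -0.359, 0.084], 0.43)]
tray [([0.58, -0.068, 0.002], 0.74)]
stand [([0.488, -0.361, -0.0], 0.86), ([0.339, -0.224, -0.0], 0.71)]
brush [([0.483, -0.362, 0.115], 0.84), ([0.34, -0.226, 0.0], 0.52), ([0.56, 0.144, 0.201], 0.45)]
head [([0.478, -0.36, 0.085], 0.93), ([0.557, -0.564, 0.002], 0.56)]
scrap1 [([0.526, 0.049, 0.069], 0.7), ([0.522, 0.12, 0.064], 0.67), ([0.6, 0.119, 0.066], 0.65), ([0.796, 0.028, 0.01], 0.55), ([0.61, 0.05, 0.071], 0.47), ([0.476, -0.361, 0.087], 0.43)]
0.8
```

View pics/side0.png

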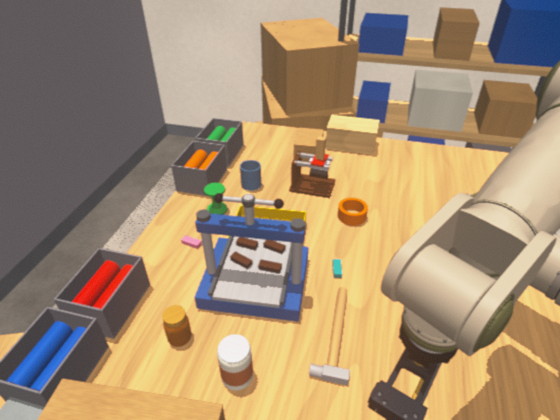

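View pics/top0.png

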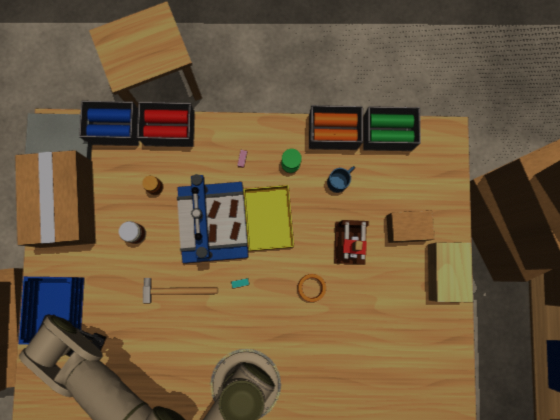

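The pictures show the press at side (255,265), with four dark offcuts at side (247,243), (274,245), (242,260) and (270,266). The look-alikes lie off the press: pink at side (192,241), turquoise at (337,268). The brush hangs in its stand at side (317,160). Next is an enlarged crop, plus segmentation to measure the press, tray and offcuts.

```bash
cat > h.py <<'E'
from cell import manip, eyes, finder
import cv2, numpy as np
def ray(c,uv,z):
    k=eyes.get_calibration(c);R=np.array(k["R"]);t=np.array(k["t"])
    d=R.T@np.array([(uv[0]-k["cx"])/k["fx"],(uv[1]-k["cy"])/k["fy"],1]);o=-R.T@t
    return (o+d*(z-o[2])/d[2])[:2]
def proj(c,X):
    k=eyes.get_calibration(c);p=np.array(k["R"])@np.array(X)+np.array(k["t"])
    return np.array([k["fx"]*p[0]/p[2]+k["cx"],k["fy"]*p[1]/p[2]+k["cy"]])
def rect(c,cnt,z):
    w=np.array([ray(c,p[0],z) for p in cnt])*1000
    return cv2.minAreaRect(w.astype(np.float32))
E
python3 - <<'E'
from h import *
a=cv2.imread("pics/top0.png");b=cv2.imread("pics/side0.png")
def big(im,x0,y0,w,h,W,H): return cv2.resize(im[y0:y0+h,x0:x0+w],(W,H),interpolation=cv2.INTER_CUBIC)
cv2.imwrite("pics/crops.png",np.vstack([np.hstack([big(a,165,165,140,105,400,300),big(b,190,180,140,105,400,300)]),np.hstack([big(a,320,205,64,48,400,300),big(b,280,120,80,60,400,300)])]))
for c,im in (("top",a),("side",b)):
    s=4; I=cv2.resize(im,None,fx=s,fy=s,interpolation=cv2.INTER_CUBIC); hsv=cv2.cvtColor(I,cv2.COLOR_BGR2HSV)
    def blobs(m,box,z,lo):
        q=np.zeros_like(m);x0,y0,x1,y1=[v*s for v in box];q[y0:y1,x0:x1]=m[y0:y1,x0:x1]
        for cn in cv2.findContours(q,cv2.RETR_EXTERNAL,cv2.CHAIN_APPROX_NONE)[0]:
            if cv2.contourArea(cn)>lo: 
                r=rect(c,(cn+.5)/s-.5,z); print(c,np.round(cn.mean((0,1))/s),"c",np.round(r[0]),"sz",np.round(r[1]),"ang",round(r[2],1))
    if c=="top": blobs(cv2.inRange(hsv,(22,120,80),(35,255,255)),(240,180,300,260),.045,2000)
    blobs(cv2.inRange(I,(0,0,0),(75,75,90)),(205,195,245,245) if c=="top" else (225,230,295,280),.076,300)
E
```

```text
top [270. 211.] c [578. -70.] sz [224. 164.] ang 6.0
top [235. 231.] c [526.  44.] sz [24. 60.] ang 77.0
top [234. 209.] c [604.  52.] sz [24. 62.] ang 84.5
top [213. 213.] c [564.  93.] sz [173. 114.] ang 1.1
side [270. 269.] c [517. 142.] sz [55. 10.] ang 0.8
side [242. 263.] c [598. 132.] sz [22. 58.] ang 71.1
side [274. 249.] c [527.  64.] sz [18. 57.] ang 88.7Traceback (most recent call last):
  File "<stdin>", line 13, in <module>
  File "<stdin>", line 11, in blobs
  File "h.py", line 11, in rect
    w=np.array([ray(c,p[0],z) for p in cnt])*1000
                ~~~^^^^^^^^^^
  File "h.py", line 4, in ray
    k=eyes.get_calibration(c);R=np.array(k["R"]);t=np.array(k["t"])
ValueError: time passes only in moves, steps and waits
```

View pics/crops.png

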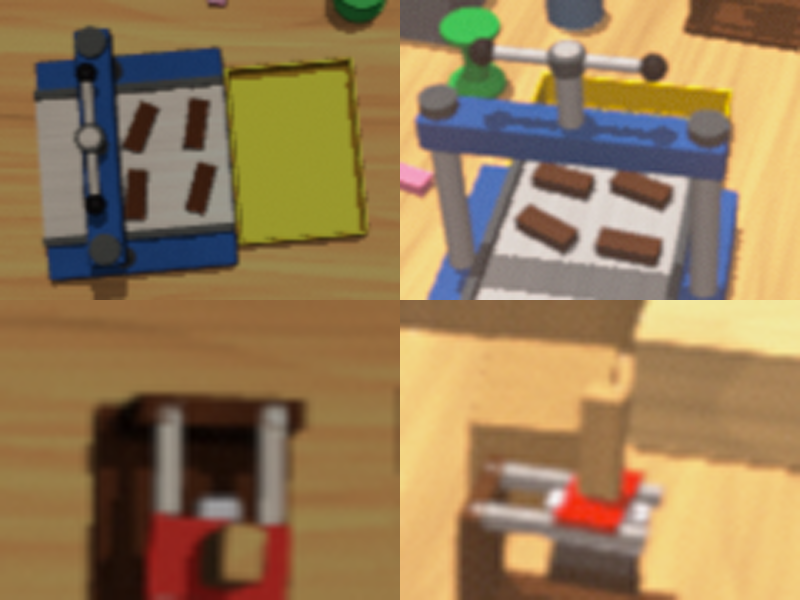

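The crops confirm the four dark brown offcuts on the bed as the ones meant; the pink and turquoise pieces lie off the press. The stand's board faces world +x, so the prongs run in -x. Next: brush yaw and an IK check of the sweep poses.

```bash
cat >> h.py <<'E'
_K={c:eyes.get_calibration(c) for c in ("top","side")}
class eyes_:  # cached calibration
    pass
def ray(c,uv,z):
    k=_K[c];R=np.array(k["R"]);t=np.array(k["t"])
    d=R.T@np.array([(uv[0]-k["cx"])/k["fx"],(uv[1]-k["cy"])/k["fy"],1]);o=-R.T@t
    return (o+d*(z-o[2])/d[2])[:2]
from scipy.spatial.transform import Rotation as Rot
P0=np.array([.5595,.125,0]);YAW=np.radians(95.7)
PX=np.array([np.cos(YAW),np.sin(YAW),0]);PY=np.array([-PX[1],PX[0],0]);Z=np.array([0,0,1.])
def W(x,y,z): return P0+x*PX+y*PY+z*Z
def q(y,z): 
    x=np.cross(y,z);return Rot.from_matrix(np.c_[x,y,z]).as_quat(scalar_first=True)
def tilt(deg,s): # handle leaning to press -x by deg; s = sign of tool y along press y
    a=np.radians(deg);return q(s*PY,np.sin(a)*PX-np.cos(a)*Z)
E
sed -i '/^class eyes_/,/pass/d' h.py
python3 - <<'E'
from h import *
I=cv2.resize(cv2.imread("pics/top0.png"),None,fx=4,fy=4,interpolation=cv2.INTER_CUBIC)
m=cv2.inRange(I,(0,0,110),(70,70,255));m[:,:1300]=0;m[:,1500:]=0;m[:800]=0;m[1080:]=0
cn=max(cv2.findContours(m,0,cv2.CHAIN_APPROX_NONE)[0],key=cv2.contourArea)
print("collar",rect("top",(cn+.5)/4-.5,.124))
A=cv2.imread("pics/top0.png");cn=None
I=cv2.cvtColor(cv2.resize(A,None,fx=4,fy=4,interpolation=cv2.INTER_CUBIC),cv2.COLOR_BGR2HSV)
for s in (1,-1):
    out=[]
    poses=[("stand",np.array([.481,-.361,.25]),q(s*np.array([-1.,0,0]),-Z)),("grasp",np.array([.481,-.361,.174]),q(s*np.array([-1.,0,0]),-Z))]
    for th in (30,33):
      for yl in (-45,0,45):
        for x in (45,33,-150):
          o=tilt(th,s);zt=Rot.from_quat(o,scalar_first=True).as_matrix()[:,2]
          poses.append((f"t{th} y{yl} x{x}",W(x/1000,yl/1000,.06+.03*(x==45))-.122*zt,o))
    for n,p,o in poses:
        j=manip.inverse_kinematics(p.tolist(),o.tolist());print(s,n,np.round(p,3),None if j is None else np.round(j,2).tolist())
E
```

```text
collar ((476.7261047363281, -342.1845703125), (39.466278076171875, 47.7013053894043), 81.57892608642578)
1 stand [ 0.481 -0.361  0.25 ] [-0.84, 0.49, 1.25, -0.0, 1.4, 2.3]
1 grasp [ 0.481 -0.361  0.174] [-0.84, 0.55, 1.36, -0.0, 1.23, 2.3]
1 t30 y-45 x45 [0.606 0.114 0.196] [-0.19, 0.59, 1.32, 0.51, 1.42, 2.72]
1 t30 y-45 x33 [0.607 0.102 0.166] [-0.21, 0.62, 1.34, 0.51, 1.38, 2.68]
1 t30 y-45 x-150 [ 0.625 -0.08   0.166] [-0.48, 0.73, 1.16, 0.43, 1.56, 2.49]
1 t30 y0 x45 [0.561 0.109 0.196] [-0.22, 0.5, 1.47, 0.51, 1.38, 2.68]
1 t30 y0 x33 [0.562 0.097 0.166] [-0.24, 0.53, 1.5, 0.51, 1.33, 2.63]
1 t30 y0 x-150 [ 0.58  -0.085  0.166] [-0.51, 0.64, 1.32, 0.42, 1.51, 2.43]
1 t30 y45 x45 [0.516 0.105 0.196] [-0.24, 0.41, 1.61, 0.5, 1.35, 2.63]
1 t30 y45 x33 [0.518 0.093 0.166] [-0.27, 0.45, 1.64, 0.51, 1.3, 2.58]
1 t30 y45 x-150 [ 0.536 -0.089  0.166] [-0.56, 0.55, 1.46, 0.41, 1.47, 2.37]
1 t33 y-45 x45 [0.606 0.108 0.192] [-0.22, 0.6, 1.32, 0.55, 1.44, 2.69]
1 t33 y-45 x33 [0.608 0.096 0.162] [-0.24, 0.64, 1.35, 0.55, 1.4, 2.64]
1 t33 y-45 x-150 [ 0.626 -0.086  0.162] [-0.5, 0.75, 1.15
[... 1248 characters left out ...]
, 1.46, 0.41, 1.47, -0.77]
-1 t33 y-45 x45 [0.606 0.108 0.192] [-0.22, 0.6, 1.32, 0.55, 1.44, -0.45]
-1 t33 y-45 x33 [0.608 0.096 0.162] [-0.24, 0.64, 1.35, 0.55, 1.4, -0.5]
-1 t33 y-45 x-150 [ 0.626 -0.086  0.162] [-0.5, 0.75, 1.15, 0.47, 1.59, -0.67]
-1 t33 y0 x45 [0.562 0.104 0.192] [-0.24, 0.51, 1.47, 0.55, 1.4, -0.51]
-1 t33 y0 x33 [0.563 0.092 0.162] [-0.26, 0.55, 1.5, 0.55, 1.36, -0.55]
-1 t33 y0 x-150 [ 0.581 -0.09   0.162] [-0.54, 0.66, 1.31, 0.45, 1.55, -0.73]
-1 t33 y45 x45 [0.517 0.099 0.192] [-0.27, 0.42, 1.61, 0.54, 1.37, -0.56]
-1 t33 y45 x33 [0.518 0.087 0.162] [-0.29, 0.46, 1.64, 0.55, 1.32, -0.61]
-1 t33 y45 x-150 [ 0.536 -0.095  0.162] [-0.58, 0.58, 1.45, 0.44, 1.51, -0.8]
```

```bash
python3 - <<'E'
from h import *
p=np.array(manip.get_tool_pos());manip.move_straight([p[0],p[1],.44],speed=.3)
o=q(np.array([1.,0,0]),-Z)
manip.reach([.481,-.361,.42],o.tolist())
manip.move_straight([.481,-.361,.25],speed=.25)
cv2.imwrite("pics/side1.png",eyes.get_image("side")[90:230,240:400].repeat(4,0).repeat(4,1))
for c in("side",): print([(np.round(d["centre"],3).tolist(),round(d["p"],2)) for n in("brush","stand") for d in finder.place_of(n,c)][:6])
print(manip.get_time(),manip.get_tool_pos(),manip.get_wrist_force())
E
```

```text
[([0.476, -0.362, 0.117], 0.76), ([0.488, -0.361, 0.007], 0.8)]
5.7083 [ 0.48135204 -0.36128392  0.2515223 ] [ 0.51874218  0.03226887 -0.20766718]
```

View pics/side1.png

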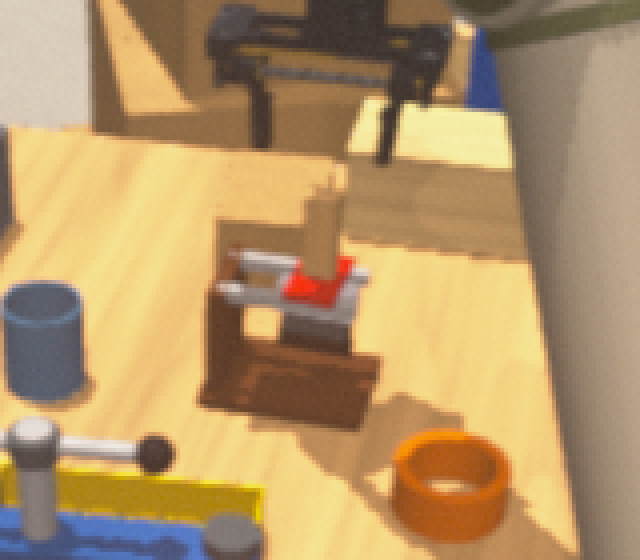

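The fingers straddle the handle: handle at crop (323,230), fingers at (260,120) and (385,130). Grasp and lift.

```bash
python3 - <<'E'
from h import *
manip.move_straight([.479,-.361,.174],speed=.12)
manip.grab();print("w",manip.get_width(),manip.get_finger_force(),manip.get_wrist_force(),np.round(manip.get_tool_pos(),4))
manip.move_straight([.479,-.361,.30],speed=.15);manip.sleep(.3)
for i in range(4): print(np.round(manip.get_wrist_force(),2),np.round(manip.get_moment(),3));manip.sleep(.05)
print([(n,c,np.round(d["centre"],3).tolist(),round(d["p"],2)) for n in("brush","head") for c in ("top","side") if eyes.get_image(c) is not None for d in finder.place_of(n,c)[:1]])
print(manip.get_width(),manip.get_time(),np.round(manip.get_tool_pos(),4))
cv2.imwrite("pics/side2.png",cv2.resize(eyes.get_image("side")[60:180,240:400],None,fx=5,fy=5,interpolation=cv2.INTER_CUBIC))
E
```

```text
w 0.3424973345336277 29.286835301318206 [-0.54819198  0.62178659 -0.29747742] [ 0.4789 -0.361   0.1739]
[-0.18 -0.5  -0.94] [-0.026  0.056  0.077]
[-1.4   0.27 -2.7 ] [-0.046  0.075  0.001]
[-0.71 -0.06 -1.61] [-0.066  0.069  0.034]
[-0.37 -0.33 -2.12] [-0.103  0.091 -0.025]
[('brush', 'side', [0.48, -0.361, 0.239], 0.78), ('head', 'top', [0.478, -0.362, 0.209], 0.46), ('head', 'side', [0.477, -0.36, 0.209], 0.75)]
0.34459078776529306 9.2917 [ 0.479 -0.361  0.3  ]
```

View pics/side2.png

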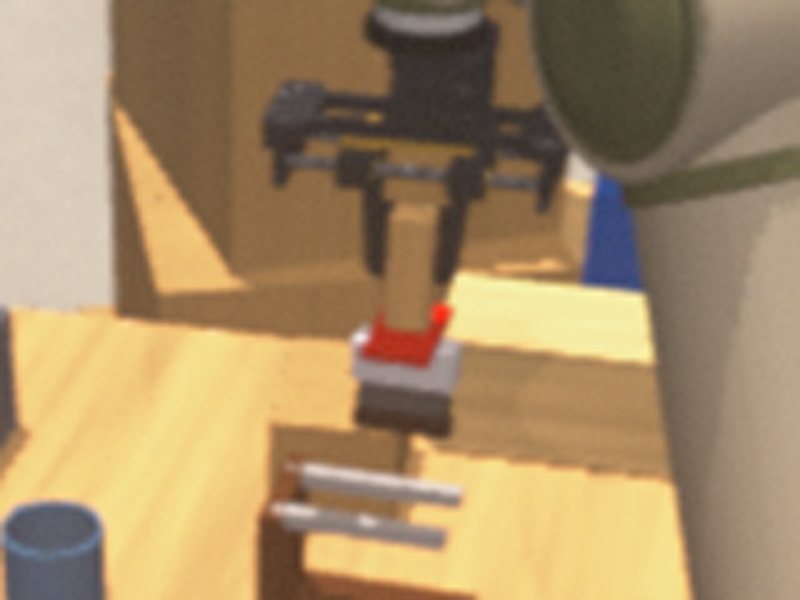

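The brush is held upright. Its black bristles at crop (400,408) show about 32 mm. Now go in under the bar on lane 1 and feel for the bed.

```bash
cat >> h.py <<'E'
A=32.;OA=tilt(A,-1);MA=Rot.from_quat(OA,scalar_first=True).as_matrix();ZT=MA[:,2]
_a=np.radians(A);NF=-np.cos(_a)*PX-np.sin(_a)*Z
L0=.032
def T(x,y,h): return (W(x,y,.06+h)-(.090+L0)*ZT-.007*NF).tolist()   # h: nominal tip height above bed (L0)
def fz(n=12):
    r=[]
    for _ in range(n): r.append(manip.get_wrist_force());manip.sleep(.01)
    return np.mean(r,0)
E
python3 - <<'E'
from h import *
y=-.040
manip.reach(T(-.12,y,.06),OA.tolist())
manip.move_straight(T(.027,y,.036),speed=.15)
manip.move_straight(T(.027,y,.016),speed=.1); manip.sleep(.2)
b=fz(25);h=.016;print("base",b,manip.get_time())
while h>-.014:
    h-=.0015;manip.move_straight(T(.027,y,h),speed=.03)
    f=fz(8)-b
    if f[2]>.9:
        f=fz(20)-b
        print(round(h,4),np.round(f,2))
        if f[2]>1: break
print(h,manip.get_time(),np.round(manip.get_tool_pos()-np.array(T(.027,y,h)),4))
for c in("side","top"): cv2.imwrite(f"pics/{c}3.png",eyes.get_image(c))
a=cv2.imread("pics/side3.png");t=cv2.imread("pics/top3.png")
g=lambda im,x,y:cv2.resize(im[y:y+150,x:x+100],(400,600),interpolation=cv2.INTER_CUBIC)
cv2.imwrite("pics/c3.png",np.hstack([g(a,200,160),g(t,180,150)]))
E
```

```text
base [ 0.01232935 -0.25889523 -1.89165171] 12.55
0.004 [0.05 0.34 1.29]
0.0040000000000000036 15.25 [ 0.0001 -0.      0.0001]
```

View pics/c3.png

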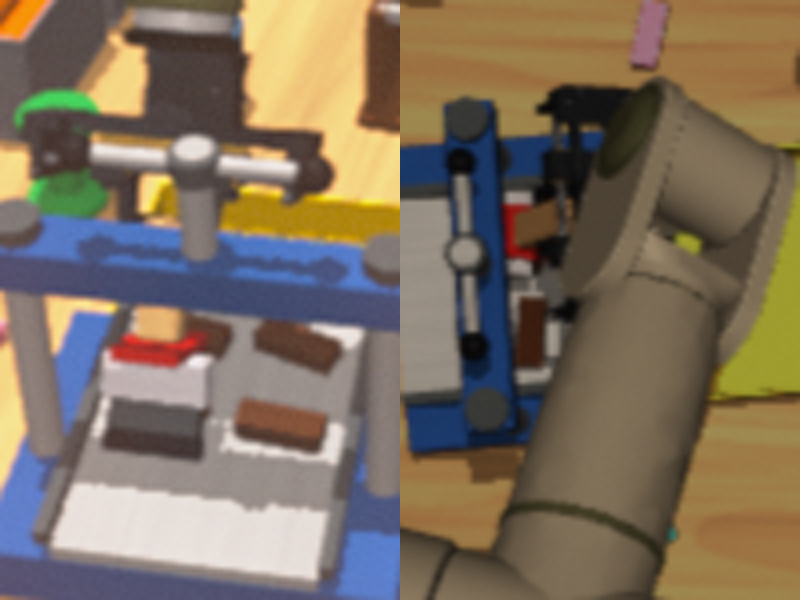

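The bristles rest on the bed at crop (153,440), behind the rear-left offcut, and touch at h = 4 mm with about 1.3 N. Sweep lane 1, then lane 2.

```bash
cat >> h.py <<'E'
HC=.0035
def sweep(y,x0=.027,x1=-.130,n=4,enter=True):
    if enter:
        manip.move_straight(T(-.12,y,.04),speed=.25)
        manip.move_straight(T(x0,y,.034),speed=.2)
        manip.move_straight(T(x0,y,HC),speed=.06)
    for x in np.linspace(x0,x1,n+1)[1:]:
        manip.move_straight(T(x,y,HC),speed=.1); print(round(x,3),np.round(manip.get_wrist_force(),1),end=" ")
    manip.move_straight(T(x1,y,.04),speed=.2);print(manip.get_width(),manip.get_time())
E
python3 - <<'E'
from h import *
sweep(-.040,enter=False)
sweep(.040)
for c in("side","top"): cv2.imwrite(f"pics/{c}4.png",eyes.get_image(c))
a=cv2.imread("pics/side4.png");t=cv2.imread("pics/top4.png")
g=lambda im,x,y:cv2.resize(im[y:y+150,x:x+100],(400,600),interpolation=cv2.INTER_CUBIC)
cv2.imwrite("pics/c4.png",np.hstack([g(a,210,170),g(t,200,150)]))
E
```

```text
-0.012 [-0.4 -1.9  0.2] -0.052 [ 0.1 -1.2  0.2] -0.091 [-0.6 -1.5  0.2] -0.13 [ 0.4  0.2 -1.8] 0.33789066289532976 17.85
-0.012 [2.1 1.1 0.5] -0.052 [0.1 0.5 3. ] -0.091 [1.  0.3 4. ] -0.13 [-0.8  0.8 -1.4] 0.3385580373769576 22.3667
```

View pics/c4.png

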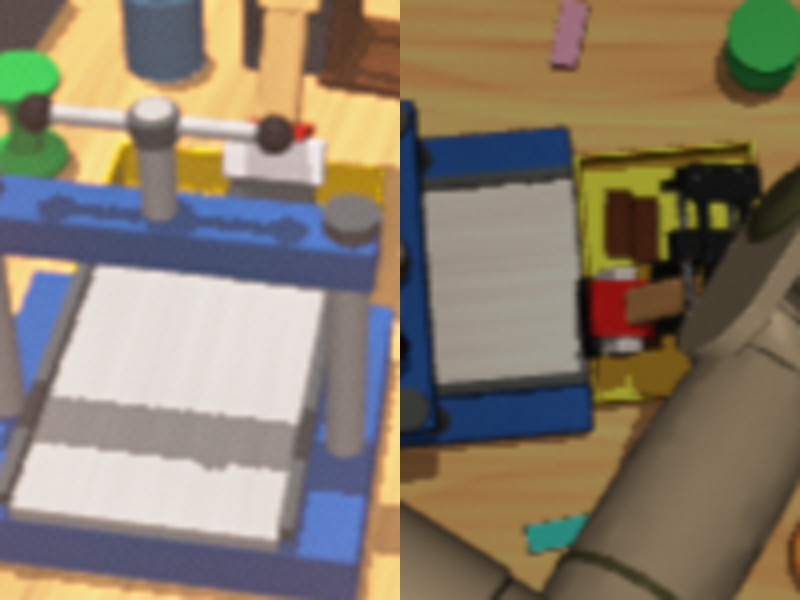

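The bed is clear; two offcuts show in the tray at crop (630,225), and the brush hides the rest. Go above the stand and check the tray and the brush.

```bash
python3 - <<'E'
from h import *
p=np.array(manip.get_tool_pos());manip.move_straight([p[0],p[1],.30],speed=.25)
o=q(np.array([1.,0,0]),-Z)
manip.reach([.481,-.361,.30],o.tolist());manip.sleep(.3)
a=eyes.get_image("side");t=eyes.get_image("top")
print([(n,c,np.round(d["centre"],3).tolist(),round(d["p"],2)) for n in("brush","head") for c in ("top","side") for d in finder.place_of(n,c)[:1]],manip.get_time())
f=lambda im,x,y,w,h:cv2.resize(im[y:y+h,x:x+w],(400,500),interpolation=cv2.INTER_CUBIC)
cv2.imwrite("pics/c5.png",np.hstack([f(a,270,60,96,120),f(t,220,170,96,120)]))
E
```

```text
[('brush', 'top', [0.486, -0.358, 0.24], 0.53), ('brush', 'side', [0.478, -0.359, 0.24], 0.59), ('head', 'top', [0.488, -0.36, 0.241], 0.61), ('head', 'side', [0.475, -0.355, 0.209], 0.73)] 24.7333
```

View pics/c5.png

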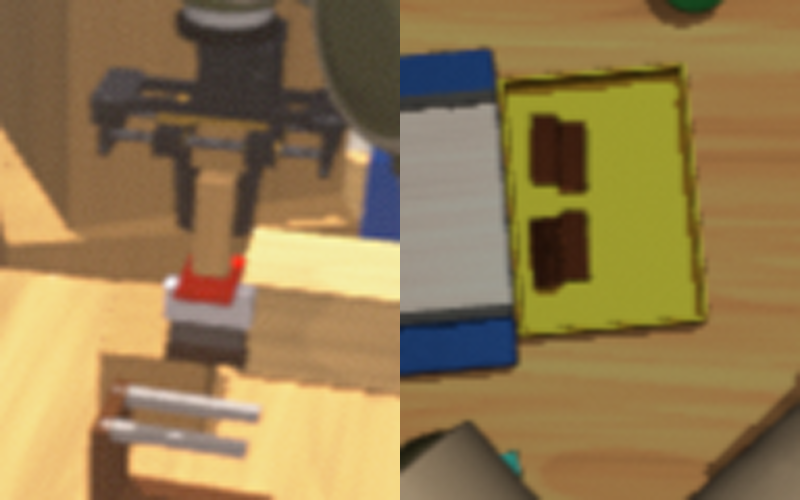

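All four offcuts lie in the tray at crop (545,150), (573,155), (545,250) and (573,245), and the brush is nearly upright. Hang it.

```bash
python3 - <<'E'
from h import *
y=-.362
manip.move_straight([.482,y,.21],speed=.15);manip.move_straight([.482,y,.182],speed=.06);manip.sleep(.2)
b=fz(20);z=.182
while z>.1735:
    z-=.0015;manip.move_straight([.482,y,z],speed=.03);f=fz(8)-b
    if f[2]>1.5: break
print(z,f);manip.let_go();manip.sleep(.3)
manip.move_straight([.482,y,.30],speed=.12);manip.sleep(.5)
a=eyes.get_image("side");t=eyes.get_image("top")
print([(n,c,np.round(d["centre"],3).tolist(),round(d["p"],2)) for n in("brush","head","stand") for c in ("top","side") for d in finder.place_of(n,c)[:1]],manip.get_time())
cv2.imwrite("pics/c6.png",cv2.resize(a[100:220,260:380],(600,600),interpolation=cv2.INTER_CUBIC))
E
```

```text
0.1745 [-1.21866411  1.30895313  6.18304803]
[('brush', 'top', [0.487, -0.359, 0.114], 0.4), ('brush', 'side', [0.481, -0.356, 0.113], 0.75), ('head', 'top', [0.481, -0.357, 0.084], 0.44), ('head', 'side', [0.48, -0.357, 0.083], 0.71), ('stand', 'top', [0.488, -0.361, -0.005], 0.72), ('stand', 'side', [0.489, -0.358, 0.005], 0.69)] 31.4083
```

View pics/c6.png

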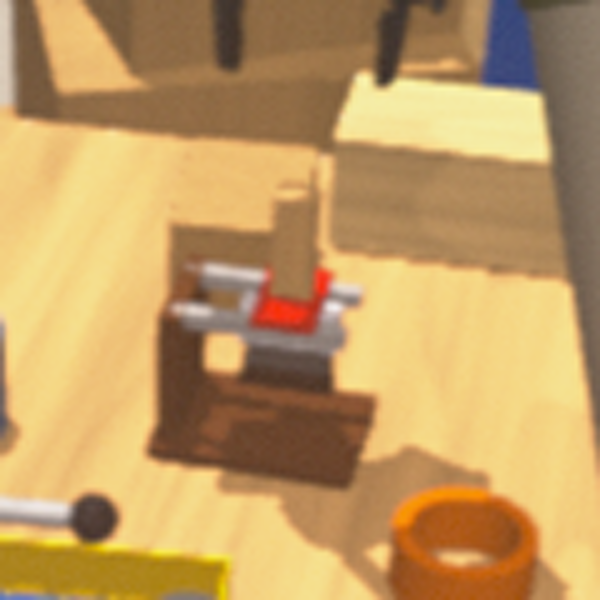

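The brush hangs upright by its collar, at crop (293,300), and the fingers are clear of it.

```bash
python3 -c "
from cell import manip
print(manip.sign_off())"
```

```text
the job is handed in; nothing more can be done
None
```

The job is handed in: all four offcuts are in the scrap tray and the brush hangs upright on its stand by its collar; the robot clock read about 31 s, and the hand-in gave no verdict.

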